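# Hang the sanding bar on the drop-flap hook

## Task

Pick up the wooden sanding bar and hang it by its steel eye on the rod of the hook stand: bring the eye in over the rod's front collar so that it lifts the red gravity flap and passes it, then set it gently down on the rod so that the flap drops shut in front of the eye, and let go. The hook's height has been changed and nobody measured it, so feel your way in, never force or drop the bar onto the hook, and leave the other things on the bench where they are.

Things in the scene. Friction and masses are not known exactly. Their poses are not given: they have to be found in the camera images.
- bar_center (a point): Centre of the sanding bar's pale wooden body (dark sole): 24 mm thick (x), 190 long (y), 28 high (z), about 0.2 kg, standing on its sole on the bench, symmetric. This point is 14 mm above its underside. A steel eye stands on the middle of its top. Pinch it from above across the 24 mm, 70 to 80 mm from the middle, at either end: clear of eye and hook.
- bar_eye (a point): Centre of the eye's opening, 46 mm above bar_center, same axes. The eye is an upright loop of 8 mm round steel in the bar's y-z plane, open along the bar's x. Opening 38 mm wide, 52 mm high: underside of the loop's top 26 mm above this point, outer top 34 mm above, foot of the opening 26 mm below. Hung from the loop's top, the bar balances level.
- sanding_bar: The whole sanding bar with its eye; origin at the middle of its underside, z up, x across its thickness, y along it.
- hook_stand: Fixed stand: 100 x 100 x 8 mm foot, dark 24 mm square post 235 mm high, blue hook head clamped on the post (head, rod and flap are parts of this body; the head stays put at the forces of this job). Origin on the bench under the post's middle, z up. A level steel rod, 10 mm thick, runs on its line y = 0 from the head toward its -x, roughly toward the robot.
- rod_tip (a point): Fixed mark on the stand frame at x -115 mm (the rod's rounded tip), y 0, z 150 mm: the tip's place at the head's MIDDLE setting. The real rod axis is anywhere from 18 mm below to 18 mm above it, set anew each time and not measured: feel it by lowering the loop's top onto the rod's bare front end, which runs from x -115 to -94 mm.
- rod_seat (a point): Fixed mark on the stand frame at x -60 mm, y 0, z 150 mm (height as uncertain as rod_tip's). Rod parts by x: front collar 26 mm diameter (8 mm proud of the rod) from -94 to -86; flap at -82; bare rod for the eye to hang on from -80 to -40; back collar, 30 mm diameter, a rigid stop, from -40 to -22; then the head, 32 mm wide.
- flap (a joint): Red gravity flap (40 g, 22 mm wide, 24 long), rad: 0 = hanging shut, lower edge 2 mm above the rod; grows as it swings toward the post, to 1.55; falls back by itself. Pin housing, fixed, from 27 mm above the rod's axis up; the front collar reaches 13 mm: the loop's 8 mm bar passes in between, lifting the flap (1-3 N). With the loop down on the rod and inward of x -58 mm the flap drops shut.
- tape: Loose bystander: yellow tape measure, lying on the bench; origin at the middle of its underside.
- pliers_near: Loose bystander: long-nose pliers, lying on the bench; origin at the middle of its underside.
- offcut_near: Loose bystander: wood offcut, lying on the bench; origin at the middle of its underside.

How it is judged:
By the outcome, as a careful person would: the job done as asked, in the order asked, and still so for the second after the job is handed in, with the robot touching nothing.
It also fails if it takes over 48 s, if anything falls off the work surface, if the arm or the gripper's body presses on something with over 40 N, if the wrist force passes 120 N, or if a joint passes its speed limit or range.

## Robot

A 7-joint arm with a two-finger parallel gripper is mounted at the origin on a cart in front of the work surface, level with it; the furniture and walls round the work are solid. World frame = base frame: x ahead of the robot, y to its left, z up, the work surface at z = 0. Lengths are in m, angles in rad, forces in N, time in s.
With the tool pointing down it reaches from about 0.4 to 0.85 m from the base axis. Payload 10.4 kg.
Tool frame: the origin (TCP) lies between the finger pads; the fingertips stand 17 mm ahead of it and the grasp point (between the pads) lies 2 mm behind it; z points along the fingers, y is the line along which they close (so a half turn about z gives the same grasp; the last joint's range is limited). The gripper opens to 85 mm and grips with 20 to 120 N. Pads are 22 mm wide; open, the fingers measure 114 mm over their backs; the gripper's body (76 mm by 85 mm) begins 54 mm behind the grasp point. The pads swing forward as they close: fully open they stand 13 mm farther back than shut.
Start: joints at [1.19, 0.332, -0.065, 1.46, 0.022, 1.35, -0.088], TCP at [0.219, -0.585, 0.248] pointing down, gripper open.
Joint ranges: [-2.6, 2.6], [-0.5, 2.12], [-1.47, 1.34], [0.16, 2.42], [-1.27, 4.41], [0.06, 2.06], [-2.6, 2.6]. Speed limits (rad/s): [2.22, 2.22, 2.79, 2.79, 3.14, 3.14, 3.14].

## Interface

Orientations are given as a unit quaternion [x, y, z, w].
In Python, from workcell import readout, imaging, manip gives the robot as it stands. The module is installed in compiled form; this text tells all that it offers.
- The arm moves only by the shell command python3 -m crank 'ROWS' [OPENING] [FORCE]. ROWS is JSON, a list of rows, each a list of 4 numbers: the shift along the tool's x, y, z as a fraction of full scale, then the turn about the tool's z as a fraction of full scale. In form: [[x, y, z, yaw], ...]. A call has 1 to 5 rows; each row is the pose to reach, as a shift and turn from the pose commanded when the call began, along the tool's axes at that moment; what a row does not reach only later rows make up. Full scale, the value 1, is 400 mm for a shift and 60 degrees for a turn. A row lasts 1/12 s, in which the tool goes at most 41.7 mm and 7.16 degrees, less where a joint would pass 70% of its speed; a pose out of reach is approached as far as the arm can. A call with a number of a shift or a turn outside -1 to 1 is refused whole. A call with a gripper value outside its range is refused whole. OPENING is the gripper command: -1 is shut, 1 is fully open, values between are in proportion, set as the call begins (- or left out, the last holds). The fingers move at their own pace and stop on an object; FORCE is the grip in N (left out, the last holds). Time passes only in rows, so rows that repeat a pose let the fingers close. It gives the time, the measured TCP pose, the force, the opening and the grip force at its end, in the units of the state.
- readout.get_obs(): the state, without advancing time (a new reading comes with each control period).
- imaging.camera(name): name is "side" or "top" or "wrist"; returns a dict with "color" (480x640x3 uint8, red, green, blue), "fx", "fy", "cx", "cy" (pixels), "rvec" (rotation vector, rad) and "tvec" (3), from world to camera coordinates, as OpenCV has them. Camera axes: x right, y down, z forward; pixel columns grow to the right and rows downward; lengths in m; the calibration is good to about 2 mm. A picture is of the moment at which its call begins. There is no depth.
- manip.hand_in(): hands the job in; it is judged then, once.
The state is a dict: "clock": time; "joint_pos": joint angles; "joint_velocities": joint speeds; "tau": joint torques, N m; "position": TCP position; "ee_rot": TCP orientation; "ft_force": force on the tool from outside, world axes, zero at the start; "torque": the same for the moment, N m; "grip_width": opening from 0.0 (shut) to 1.0 (fully open); "grasp_force": force on a finger pad.
Only numpy, scipy, OpenCV 4.12 (cv2) and the standard library are available. Lean on these libraries where they do the work, as an engineer would, in place of code of your own. Each camera call takes 0.05 s, during which the arm holds its last target. There are 200 camera calls.

## Working session

There is one attempt and no reset: what is moved stays moved. The work goes in short steps, Python scripts to look and compute and a shell command to move; the robot and the scene stay as the last step left them, time stands still between calls to the robot, and variables do not carry over. Pictures are saved under pics/ and viewed, at most 10 in all, crops included, and the job is handed in when it is done.

```bash
mkdir -p pics
python3 - <<'E'
from workcell import readout, imaging
import cv2,pickle
o=readout.get_obs(); print({k:o[k] for k in('clock','position','ee_rot','ft_force','grip_width')})
for n in('side','top'):
    c=imaging.camera(n); pickle.dump(c,open(n+'.pkl','wb')); cv2.imwrite(f'pics/{n}0.png',c['color'][:,:,::-1]); print(n,c['fx'],c['cx'],c['cy'],c['rvec'],c['tvec'])
E
```

```text
{'clock': 0.0, 'position': array([ 0.21874738, -0.58510493,  0.24755104]), 'ee_rot': array([ 9.84041391e-01,  1.77938432e-01, -1.60016854e-04, -6.55292990e-04]), 'ft_force': array([-0.41870582, -0.39494159, -0.36146405]), 'grip_width': 0.9988840332259936}
side 512.824118580722 313.4161357635351 236.45081075949008 [ 1.99865301 -0.13077902  0.06574487] [-0.54383069  0.01936728  1.15439513]
top 486.30142777610365 312.94801345076735 238.49417138274438 [ 2.13962343 -2.09391564  0.20557432] [-0.32641713  0.52381551  0.89665618]
```

View pics/side0.png

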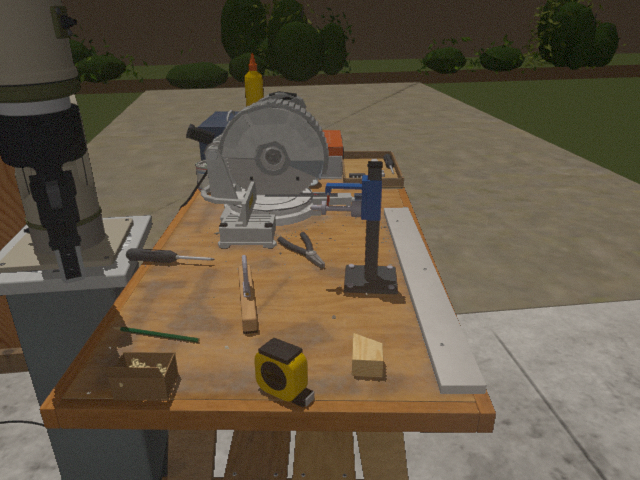

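View pics/top0.png

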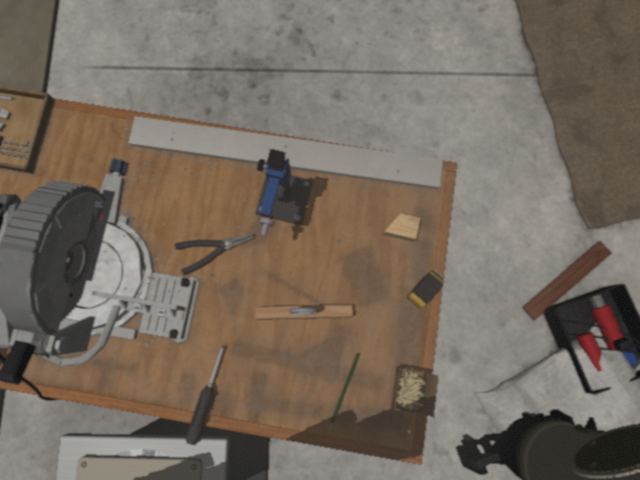

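Side view: bar on the bench near (248,305) with its eye at (246,272); stand post (373,220), blue head, red flap (327,198). Top view: bar from (256,312) to (355,310), post top (279,157), rod tip about (265,232). Zooming in on both.

```bash
cat > h.py <<'E'
import numpy as np, cv2, pickle
def cam(c):
    R=cv2.Rodrigues(np.array(c['rvec'],float))[0]; t=np.array(c['tvec'],float).ravel(); return R,t
def ray(c,u,v):
    R,t=cam(c); d=R.T@np.array([(u-c['cx'])/c['fx'],(v-c['cy'])/c['fy'],1.]); return -R.T@t,d
def onz(c,u,v,z):
    o,d=ray(c,u,v); return o+d*(z-o[2])/d[2]
def tri(c1,p1,c2,p2):
    o,d=ray(c1,*p1); q,e=ray(c2,*p2); s=np.linalg.lstsq(np.c_[d,-e],q-o,rcond=None)[0]
    a,b=o+d*s[0],q+e*s[1]; return (a+b)/2,np.linalg.norm(a-b)
def proj(c,P):
    return cv2.projectPoints(np.array(P,float).reshape(-1,3),np.array(c['rvec'],float),np.array(c['tvec'],float),np.array([[c['fx'],0,c['cx']],[0,c['fy'],c['cy']],[0,0,1]]),None)[0].reshape(-1,2)
E
python3 - <<'E'
from h import *
s,t=[pickle.load(open(n+'.pkl','rb')) for n in('side','top')]
a=cv2.resize(s['color'][150:300,280:430],None,fx=2.66,fy=2.66,interpolation=2)[:,:400]
b=cv2.resize(t['color'][140:270,230:330],None,fx=4,fy=4,interpolation=2)[:400,:400]
a=a[:399,:399];b=b[:399,:399]
cv2.imwrite('pics/z.png',np.hstack([a,b])[:,:,::-1])
# wooden bar in top: pale mask near
hsv=cv2.cvtColor(t['color'],cv2.COLOR_RGB2HSV); roi=hsv[295:325,245:365]
for y in (300,305,308,311,314,317,320): print(y,hsv[y,250:362:10].tolist())
for uv in [(256,312),(355,310)]: print(onz(t,*uv,.028))
E
```

```text
300 [[14, 105, 126], [15, 113, 138], [14, 113, 133], [14, 111, 133], [14, 105, 129], [14, 109, 131], [14, 106, 120], [15, 103, 124], [14, 101, 134], [14, 107, 126], [14, 111, 122], [14, 97, 116]]
305 [[13, 107, 129], [14, 110, 134], [14, 118, 123], [16, 109, 103], [14, 104, 110], [15, 103, 109], [14, 100, 99], [14, 89, 80], [14, 96, 127], [14, 98, 130], [14, 101, 126], [15, 96, 112]]
308 [[14, 114, 128], [14, 98, 145], [14, 98, 146], [14, 101, 149], [13, 89, 138], [0, 18, 111], [4, 21, 98], [15, 94, 84], [14, 100, 156], [15, 100, 158], [14, 100, 155], [15, 95, 121]]
311 [[14, 111, 129], [14, 98, 145], [14, 102, 145], [14, 101, 146], [6, 34, 112], [168, 10, 127], [0, 10, 107], [13, 95, 105], [14, 99, 150], [14, 99, 159], [14, 100, 156], [14, 100, 128]]
314 [[14, 113, 129], [14, 101, 156], [14, 100, 156], [14, 100, 156], [13, 78, 148], [7, 32, 134], [10, 48, 123], [14, 103, 149], [14, 100, 148], [15, 100, 146], [14, 99, 149], [15, 108, 130]]
317 [[14, 116, 127], [14, 102, 148], [14, 102, 142], [14, 102, 135], [15, 99, 132], [14, 99, 129], [15, 103, 121], [14, 103, 121], [15, 100, 110], [14, 102, 113], [14, 103, 114], [14, 103, 129]]
320 [[14, 118, 128], [14, 110, 127], [14, 110, 128], [14, 111, 133], [15, 105, 134], [14, 105, 134], [14, 114, 134], [15, 108, 135], [14, 107, 126], [15, 110, 125], [15, 104, 130], [15, 99, 132]]
[ 0.38761539 -0.20756552  0.028     ]
[ 0.39561584 -0.39962873  0.028     ]
```

View pics/z.png

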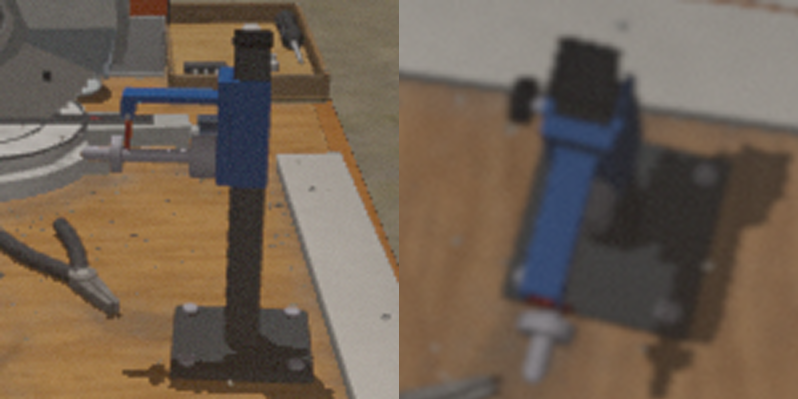

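Zoom: side image rod tip ≈(310.8,207.5), front collar ≈(323.6,207.9), flap red ≈(328,199). Top image tip ≈(264,234.5), front collar centre ≈(266.5,221.8), post-top square centred ≈(276.5,155).

Run:
```python
from h import *
s,t=[pickle.load(open(n+'.pkl','rb')) for n in('side','top')]
print('tip',tri(s,(310.8,207.5),t,(264,234.5)))
print('collar',tri(s,(323.6,207.9),t,(266.5,221.75)))
print('post top',tri(s,(374.7,161.5),t,(276.8,155)),onz(t,276.8,155,.235))
# foot corners & rod in top
hsv=cv2.cvtColor(t['color'],cv2.COLOR_RGB2HSV)
m=((hsv[...,0]>100)&(hsv[...,0]<125)&(hsv[...,1]>120)).astype('u1'); m[:140]=0;m[240:]=0;m[:,:230]=0;m[:,330:]=0
print(cv2.minAreaRect(np.argwhere(m)[:,::-1].astype(np.float32)))
# bar in top
V=((hsv[...,0]>=11)&(hsv[...,0]<=16)&(hsv[...,2]>=138)&(hsv[...,1]<106)).astype('u1');m=np.zeros_like(V);m[298:322,246:364]=V[298:322,246:364]
m=cv2.morphologyEx(m,cv2.MORPH_OPEN,np.ones((3,3)))
pts=np.argwhere(m)[:,::-1].astype(np.float32); print('bar top',cv2.minAreaRect(pts),pts.min(0),pts.max(0))
for u in (265,340): 
    r=np.where(m[:,u])[0]; print(u,r.min(),r.max())
print('R top',cam(t)[0].round(3).tolist(), 'campos',ray(t,0,0)[0],ray(s,0,0)[0])
```

```text
tip (array([ 0.51672479, -0.22978517,  0.14875094]), np.float64(0.0001067401121456079))
collar (array([ 0.53991455, -0.23314221,  0.14785804]), np.float64(0.0001270337985145589))
post top (array([ 0.62835599, -0.25453344,  0.23793188]), np.float64(0.0026649513687547837)) [ 0.63089131 -0.25440303  0.235     ]
((270.6351318359375, 191.68917846679688), (14.302711486816406, 42.90813446044922), 9.462322235107422)
bar top ((303.009033203125, 311.4606018066406), (10.017683029174805, 96.13838958740234), 88.87670135498047) [255. 306.] [351. 317.]
265 308 317
340 306 315
R top [[0.022, -1.0, -0.001], [-0.981, -0.021, -0.195], [0.195, 0.005, -0.981]] campos [ 0.34572002 -0.31970727  0.98142145] [ 0.4189227  -1.09988153  0.49347685]
```

```bash
cat >> h.py <<'E'
def to(P,head):  # units to type to reach world TCP P, tool-x heading (deg)
    from workcell import readout
    from scipy.spatial.transform import Rotation as Ro
    o=readout.get_obs(); R=Ro.from_quat(o['ee_rot']).as_matrix()
    d=R.T@(np.array(P)-o['position'])/.4; h=np.degrees(np.arctan2(R[1,0],R[0,0])); y=-((head-h+180)%360-180)/60
    print('now',o['position'].round(4),'h',h.round(2),'tilt',R[:,2].round(4),'F',np.round(o['ft_force'],2),'g',round(o['grip_width'],3),'t',round(o['clock'],2)); print('type',d.round(4),round(y,4))
E
python3 -m crank '[[0.59,-0.33,0.15,-0.7],[0.59,-0.33,0.15,-0.7],[0.59,-0.33,0.15,-0.7],[0.59,-0.33,0.15,-0.7],[0.59,-0.33,0.15,-0.7]]' 0 80
python3 -c "from h import *; to((.3948,-.3795,.16),92.4)"
```

```text
clock: 0.52
position: [0.3511, -0.4285, 0.2026]
ee_rot: [0.88, 0.475, -0.0, -0.0]
ft_force: [1.2, -0.8, 0.1]
grip_width: 0.504
grasp_force: 0.0
now [ 0.3511 -0.4285  0.2026] h 56.66 tilt [-3.e-04  1.e-04 -1.e+00] F [ 1.17 -0.79  0.06] g 0.504 t 0.52
type [0.1622 0.0239 0.1064] -0.5957
```

```bash
python3 -m crank '[[0.162,0.024,0.106,-0.596],[0.162,0.024,0.106,-0.596],[0.162,0.024,0.106,-0.596],[0.162,0.024,0.106,-0.596],[0.162,0.024,0.106,-0.596]]' 0.2 >/dev/null
python3 -m crank '[[0,0,0,0],[0,0,0,0]]' >/dev/null
python3 - <<'E'
from h import *
from workcell import imaging
to((.3948,-.3795,.16),92.4)
c=imaging.camera('wrist'); pickle.dump(c,open('w.pkl','wb')); cv2.imwrite('pics/w1.png',c['color'][:,:,::-1])
print(proj(c,[[.3876,-.2076,.028],[.3956,-.3996,.028]]), ray(c,0,0)[0])
E
```

```text
now [ 0.3941 -0.3817  0.1606] h 91.83 tilt [-3.e-04  3.e-04 -1.e+00] F [-0.09 -1.    0.13] g 0.599 t 1.1
type [0.0054 0.0019 0.0014] -0.0095
[[314.54024785 -36.85902904]
 [317.28644817 261.24880496]] [ 0.39207948 -0.29682965  0.28625705]
```

View pics/w1.png

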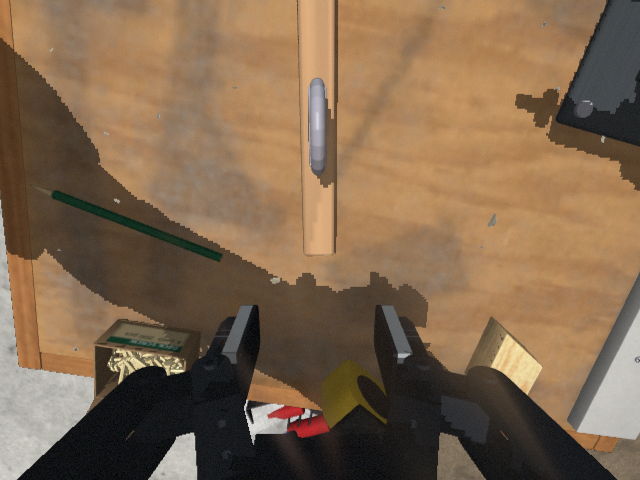

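Wrist view: bar runs vertically, columns ~300–336, near end at row ~254 (mid ≈320); stand foot corner at (557,119) with edges to (608,0) and (640,146).

Run:
```python
from h import *
c=pickle.load(open('w.pkl','rb')); 
hsv=cv2.cvtColor(c['color'],cv2.COLOR_RGB2HSV)
rows=[]
for v in (20,40,60,200,220,240):
    g=cv2.GaussianBlur(c['color'],(3,3),0)[v,280:360].astype(int); d=np.abs(np.diff(g,axis=0)).sum(1)
    a=280+np.argsort(d)[-5:]; print(v,sorted(a))
a=onz(c,317.5,2,.028);b=onz(c,320,254.5,.028);print(a,b,'yaw',np.degrees(np.arctan2(-(a-b)[0],(a-b)[1])))
k=onz(c,557,119,.008)
for p in [(608,0),(640,146)]:
    q=onz(c,*p,.008)-k; print('foot',k,np.degrees(np.arctan2(q[1],q[0])))
t=(b-a); u=-t/np.linalg.norm(t); print('centre',b+u*.095,'grasp',b+u*.019)
```

```text
20 [np.int64(332), np.int64(333), np.int64(334), np.int64(337), np.int64(338)]
40 [np.int64(299), np.int64(332), np.int64(333), np.int64(334), np.int64(337)]
60 [np.int64(332), np.int64(333), np.int64(334), np.int64(337), np.int64(338)]
200 [np.int64(332), np.int64(333), np.int64(334), np.int64(336), np.int64(337)]
220 [np.int64(332), np.int64(333), np.int64(334), np.int64(336), np.int64(337)]
240 [np.int64(331), np.int64(332), np.int64(333), np.int64(335), np.int64(336)]
[ 0.39003701 -0.22748263  0.028     ] [ 0.39750465 -0.39394294  0.028     ] yaw 2.5686447651950908
foot [ 0.56760721 -0.28982483  0.008     ] 78.69500185074806
foot [ 0.56760721 -0.28982483  0.008     ] -14.18727888318118
centre [ 0.3932471  -0.29903839  0.028     ] grasp [ 0.39665314 -0.37496203  0.028     ]
```

```bash
python3 -m crank '[[0.0117,0.0065,0.1,-0.011],[0.0117,0.0065,0.2,-0.011],[0.0117,0.0065,0.28,-0.011],[0.0117,0.0065,0.30,-0.011],[0.0117,0.0065,0.30,-0.011]]' 
python3 -c "from h import *; to((.3967,-.377,.021),92.5)"
```

```text
clock: 1.57
position: [0.3955, -0.3759, 0.0388]
ee_rot: [0.691, 0.723, 0.0, -0.002]
ft_force: [-0.2, -0.9, 0.2]
grip_width: 0.6
grasp_force: 0.0
now [ 0.3955 -0.3759  0.0388] h 92.59 tilt [-0.0032  0.0032 -1.    ] F [-0.23 -0.9   0.22] g 0.6 t 1.57
type [-0.0031  0.003   0.0446] 0.0015
```

```bash
python3 -m crank '[[-0.002,0.002,0.03,0],[-0.002,0.002,0.043,0],[-0.002,0.002,0.043,0]]' >/dev/null
python3 -m crank '[[0,0,0,0],[0,0,0,0],[0,0,0,0],[0,0,0,0],[0,0,0,0]]' -1 80 | tail -3
python3 -m crank '[[0,0,0,0],[0,0,0,0],[0,0,0,0]]' |tail -3
python3 -c "from h import *; to((.3967,-.377,.021),92.5)"
```

```text
ft_force: [-1.5, 1.0, 6.0]
grip_width: 0.26
grasp_force: 79.1
ft_force: [-0.7, -0.4, 6.8]
grip_width: 0.257
grasp_force: 79.1
now [ 0.3982 -0.3783  0.0249] h 92.72 tilt [ 0.0013 -0.0016 -1.    ] F [-0.71 -0.4   6.83] g 0.257 t 2.48
type [ 0.0035 -0.0036  0.0097] 0.0037
```

```bash
python3 -m crank '[[0,0,-0.02,0],[0,0,-0.05,0],[0,0,-0.1,0],[0,0,-0.17,0],[0,0,-0.22,0]]' - 90 |tail -4
python3 -m crank '[[0,0,0,0],[0,0,0,0]]' |tail -3
python3 -c "from h import *; to((.4702,-.3005,.1085),78.0)"
```

```text
ee_rot: [0.69, 0.724, 0.0, 0.001]
ft_force: [1.5, -0.4, -1.5]
grip_width: 0.258
grasp_force: 88.2
ft_force: [0.3, 0.3, -2.2]
grip_width: 0.26
grasp_force: 88.3
now [ 0.3982 -0.3782  0.1134] h 92.72 tilt [ 0.002  -0.0023 -1.    ] F [ 0.34  0.26 -2.24] g 0.26 t 3.07
type [0.1855 0.1891 0.0121] 0.2454
```

```bash
python3 -m crank '[[0.02,0.02,0,0.03],[0.06,0.06,0.004,0.08],[0.11,0.11,0.008,0.15],[0.16,0.16,0.012,0.21],[0.185,0.189,0.012,0.245]]' >/dev/null
python3 -m crank '[[0,0,0,0],[0,0,0,0],[0,0,0,0]]' |tail -3
python3 - <<'E'
from h import *
from workcell import imaging
to((.4702,-.3005,.1085),78.0)
C={n:imaging.camera(n) for n in('side','top','wrist')}; pickle.dump(C,open('C.pkl','wb'))
a=cv2.resize(C['side']['color'][140:300,240:400],None,fx=2.5,fy=2.5,interpolation=2)
b=cv2.resize(C['top']['color'][140:300,210:370],None,fx=2.5,fy=2.5,interpolation=2)
cv2.imwrite('pics/z2.png',np.hstack([a,b])[:,:,::-1]); cv2.imwrite('pics/w2.png',C['wrist']['color'][:,:,::-1])
E
```

```text
ft_force: [-1.0, -1.5, -1.6]
grip_width: 0.26
grasp_force: 88.2
now [ 0.4685 -0.3007  0.106 ] h 78.03 tilt [-1.7e-03  3.0e-04 -1.0e+00] F [-1.05 -1.52 -1.61] g 0.26 t 3.73
type [ 0.0013  0.0042 -0.0063] 0.0005
```

View pics/z2.png

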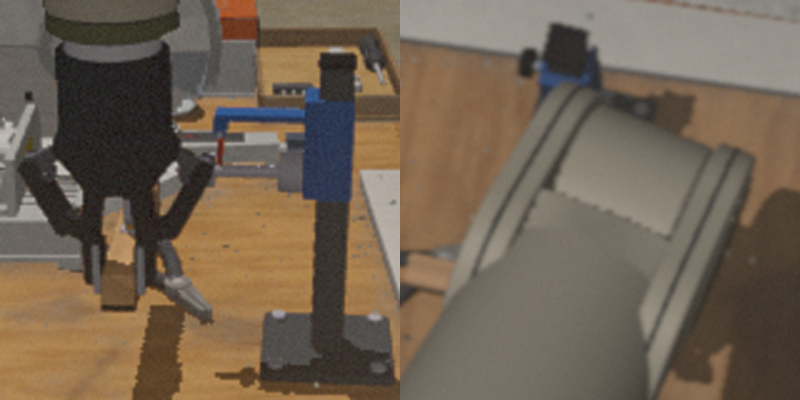

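View pics/w2.png

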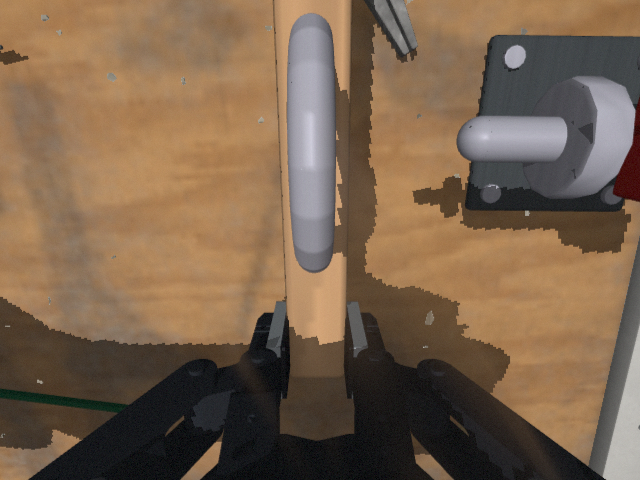

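Wrist view: eye spans rows 14–272 (mid 143) at col ≈311; rod tip at (457,138), rod edges rows 116–160, parallel to the tool's y; foot edges are also visible. Side view: bar hangs level in the fingers in front of the rod.

Run:
```python
from h import *
from workcell import readout
C=pickle.load(open('C.pkl','rb')); c=C['wrist']; s=C['side']
R,t=cam(c); print('cam',ray(c,0,0)[0],'axes',R.round(3).tolist())
print('tri tip edge', tri(c,(459,138),s,(310.8,207.5)))
x=np.array([np.cos(np.radians(78)),np.sin(np.radians(78)),0]);y=np.array([x[1],-x[0],0])
p=np.array([.4685,-.3007,.106])
f=lambda q:((q-p)@x*1e3,(q-p)@y*1e3)
for z in(.143,.1485,.154): print('tip',z,f(onz(c,457,138,z)), 'collar',f(onz(c,585,137,z)))
# eye: ends at widest height (eye centre z); bar centre z=p-.0109
e=p[2]-.0109+.046
a=onz(c,308,14,e+.01);b=onz(c,314,272,e+.01);print('eye ends',f(a),f(b))
print('eye top',f(onz(c,311,143,e+.034)))
for v in(60,330): print('bar edges',v,f(onz(c,275 if v<100 else 287,v,p[2]+.003)),f(onz(c,351 if v<100 else 348,v,p[2]+.003)))
```

```text
cam [ 0.48688497 -0.21812781  0.23200812] axes [[0.978, -0.208, -0.002], [-0.196, -0.924, 0.329], [-0.07, -0.321, -0.944]]
tri tip edge (array([ 0.51705077, -0.22835636,  0.14823659]), np.float64(0.00024053964911489065))
tip 0.143 (np.float64(80.65033996604099), np.float64(34.08334188557494)) collar (np.float64(80.87072515694408), np.float64(64.47232740305105))
tip 0.1485 (np.float64(80.89379442809127), np.float64(32.02765127020954)) collar (np.float64(81.10056155248621), np.float64(60.53883717603787))
tip 0.154 (np.float64(81.13724889014148), np.float64(29.971960654844054)) collar (np.float64(81.33039794802835), np.float64(56.6053469490247))
eye ends (np.float64(104.24207225104998), np.float64(-1.0147429909711272)) (np.float64(49.449639702298086), np.float64(0.008368259656443541))
eye top (np.float64(81.34292573148751), np.float64(-0.15309971863085553))
bar edges 60 (np.float64(102.21761614883307), np.float64(-12.242147620166055)) (np.float64(102.20309072868764), np.float64(11.184274222465342))
bar edges 330 (np.float64(6.15151557706973), np.float64(-11.187193422490127)) (np.float64(6.173643693005891), np.float64(12.998880343475106))
```

```bash
python3 -m crank '[[0.004,0.02,0,0],[0.005,0.05,0,0],[0.005,0.08,0,0],[0.005,0.1,0,0],[0.005,0.106,0,0]]' |tail -3
python3 -m crank '[[0,0,0,0],[0,0,0,0],[0,0,0,0]]' |grep -E 'pos|ft'
python3 -m crank '[[0,0,0.005,0],[0,0,0.01,0],[0,0,0.015,0],[0,0,0.015,0],[0,0,0.015,0]]' |grep -E 'pos|ft'
python3 -m crank '[[0,0,0.0025,0],[0,0,0.005,0],[0,0,0.005,0],[0,0,0.005,0]]' |grep -E 'pos|ft'
```

```text
ft_force: [0.1, 0.6, -1.6]
grip_width: 0.26
grasp_force: 88.2
position: [0.511, -0.3071, 0.1067]
ft_force: [-0.9, -0.5, -1.9]
position: [0.5113, -0.307, 0.1006]
ft_force: [0.8, -0.4, -1.8]
position: [0.5114, -0.307, 0.0987]
ft_force: [-0.6, -0.6, -2.4]
```

```bash
python3 -m crank '[[0,0,0.0025,0],[0,0,0.005,0],[0,0,0.005,0],[0,0,0.005,0]]' |grep -E 'pos|ft'
python3 -m crank '[[0,0,0.0025,0],[0,0,0.0025,0],[0,0,0.0025,0],[0,0,0.0025,0]]' |grep -E 'pos|ft'
python3 -m crank '[[0,0,0.0025,0],[0,0,0.0025,0],[0,0,0.0025,0],[0,0,0.0025,0]]' |grep -E 'pos|ft'
python3 -m crank '[[0,0,0.0025,0],[0,0,0.0025,0],[0,0,0.0025,0],[0,0,0.0025,0]]' |grep -E 'pos|ft'
```

```text
position: [0.5115, -0.307, 0.0967]
ft_force: [-0.2, 0.6, -1.5]
position: [0.5115, -0.307, 0.0958]
ft_force: [0.1, 1.3, -2.0]
position: [0.5115, -0.307, 0.0948]
ft_force: [0.2, 0.2, -2.0]
position: [0.5115, -0.307, 0.0938]
ft_force: [0.5, 0.2, -1.5]
```

```bash
python3 -m crank '[[0,0,0.0025,0],[0,0,0.0025,0],[0,0,0.0025,0],[0,0,0.0025,0]]' |grep -E 'pos|ft'
python3 -m crank '[[0,0,0.0025,0],[0,0,0.0025,0],[0,0,0.0025,0],[0,0,0.0025,0]]' |grep -E 'pos|ft'
python3 -m crank '[[0,0,0.0025,0],[0,0,0.0025,0],[0,0,0.0025,0],[0,0,0.0025,0]]' |grep -E 'pos|ft'
```

```text
position: [0.5115, -0.307, 0.0928]
ft_force: [-0.1, -0.6, -2.1]
position: [0.5117, -0.3069, 0.092]
ft_force: [-0.6, 0.3, 1.6]
position: [0.512, -0.3066, 0.0914]
ft_force: [-1.2, 2.5, 5.8]
```

```bash
python3 -m crank '[[0,0,-0.01,0],[0,0,-0.02,0],[0,0,-0.031,0],[0,0,-0.031,0],[0,0,-0.031,0]]' |grep -E 'pos|ft'
python3 -m crank '[[0,0,0,0],[0,0,0,0]]' |grep -E 'pos|ft'
python3 -c "
from h import *
from workcell import imaging
c=imaging.camera('wrist');cv2.imwrite('pics/w3.png',c['color'][:,:,::-1]);to((.5115,-.307,.1033),78)"
```

```text
position: [0.5115, -0.3072, 0.1035]
ft_force: [0.7, -0.3, -1.0]
position: [0.5113, -0.307, 0.1029]
ft_force: [-0.9, -0.5, -1.9]
now [ 0.5113 -0.3069  0.1029] h 78.03 tilt [-4.e-04  2.e-04 -1.e+00] F [-0.2  -0.44 -2.31] g 0.259 t 8.27
type [-0.0001  0.0005 -0.0009] 0.0006
```

View pics/w3.png

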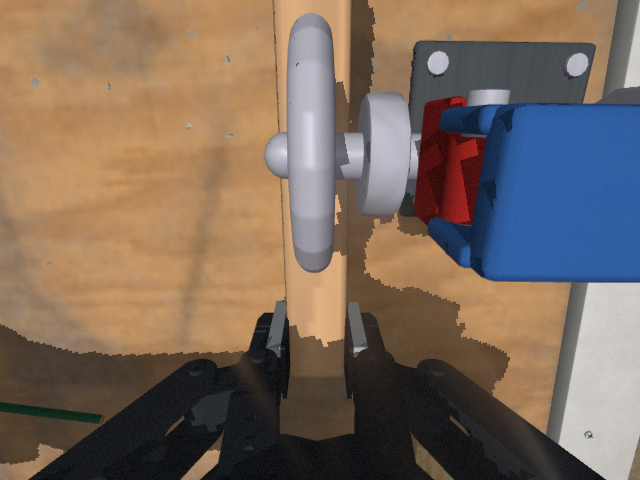

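Wrist view: rod tip is through the eye (eye rows 14–272, unchanged in the grip), rod axis at row ≈155, collar rows 94–216 and cols 358–410, flap just beyond at col ~420.

Run:
```python
from h import *
from workcell import imaging,readout
c=imaging.camera('wrist'); o=readout.get_obs(); p=o['position']
x=np.array([np.cos(np.radians(78)),np.sin(np.radians(78)),0]);y=np.array([x[1],-x[0],0])
f=lambda q:np.round(((q-p)@x*1e3,(q-p)@y*1e3),1)
A=.1482
print('tip',f(onz(c,265,155,A)),'collar',f(onz(c,358,155,A)),f(onz(c,350,155,A)), 'collar top/bot',f(onz(c,380,94,A)),f(onz(c,380,216,A)))
# eye sides: outer extents for a loop with radius-27 ends: test heights
for dz in(.0,.01,.02,.03): 
    e=p[2]-.0109+.046+dz; print(dz,f(onz(c,308,14,e)),f(onz(c,314,272,e)))
def px(dx,dy,z): return proj(c,[p+x*dx+y*dy+[0,0,z-p[2]]])[0].round(1)
for xc in(.077,.079,.081):
    z=p[2]+.0351; th=np.linspace(0,2*np.pi,73)
    print(xc,'row ends of sides',[px(xc+s*.027,0,z+h)[1] for s in(1,-1) for h in(0,.007,.014)])
for xc in (.078,.081): print('rod pred',px(xc,-.0,A),px(xc,.03,A))
```

```text
tip [ 77.9 -10.8] collar [77.9  9.5] [77.9  7.7] collar top/bot [90.2 13.6] [64.2 15.1]
0.0 [107.   -1.5] [45.7 -0.3]
0.01 [104.6  -1.3] [50.1 -0.2]
0.02 [102.2  -1. ] [54.4 -0.1]
0.03 [99.7 -0.8] [58.7  0. ]
0.077 row ends of sides [np.float64(29.9), np.float64(21.6), np.float64(11.7), np.float64(257.5), np.float64(267.5), np.float64(279.0)]
0.079 row ends of sides [np.float64(19.5), np.float64(10.2), np.float64(-1.0), np.float64(250.5), np.float64(260.1), np.float64(271.2)]
0.081 row ends of sides [np.float64(8.9), np.float64(-1.4), np.float64(-13.9), np.float64(243.5), np.float64(252.6), np.float64(263.2)]
rod pred [314.6 154.6] [451.9 154.8]
rod pred [314.6 140.4] [453.6 140.5]
```

```bash
python3 -m crank '[[0.001,0.008,0,0],[0.001,0.016,0,0],[0.001,0.024,0,0],[0.001,0.03,0,0],[0.001,0.03,0,0]]' |grep -E 'pos|ft'
python3 -m crank '[[0,0.005,0,0],[0,0.01,0,0],[0,0.015,0,0],[0,0.02,0,0],[0,0.02,0,0]]' |grep -E 'pos|ft'
python3 -m crank '[[0,0.005,0,0],[0,0.01,0,0],[0,0.015,0,0],[0,0.015,0,0],[0,0.015,0,0]]' |grep -E 'pos|ft'
```

```text
position: [0.524, -0.309, 0.1031]
ft_force: [-0.6, 0.6, -1.0]
position: [0.5315, -0.3108, 0.1032]
ft_force: [0.4, 0.2, -2.1]
position: [0.5371, -0.312, 0.1031]
ft_force: [1.0, 0.3, -1.2]
```

```bash
python3 -m crank '[[0,0.005,0,0],[0,0.01,0,0],[0,0.015,0,0],[0,0.02,0,0],[0,0.02,0,0]]' |grep -E 'pos|ft'
python3 -m crank '[[0,0.005,0,0],[0,0.01,0,0],[0,0.015,0,0],[0,0.02,0,0],[0,0.02,0,0]]' |grep -E 'pos|ft'
python3 -m crank '[[0,0.005,0,0],[0,0.01,0,0],[0,0.015,0,0],[0,0.02,0,0],[0,0.02,0,0]]' |grep -E 'pos|ft'
python3 -c "
from h import *
to((.5113+.0527*.978,-.3069-.0527*.208,.1033),78)"
```

```text
position: [0.5453, -0.3136, 0.1032]
ft_force: [-0.6, -0.2, -2.2]
position: [0.5531, -0.3153, 0.1032]
ft_force: [0.1, 0.5, -2.5]
position: [0.5609, -0.317, 0.1032]
ft_force: [-0.5, 0.6, -1.7]
now [ 0.5609 -0.317   0.1032] h 78.04 tilt [ 4.e-04 -0.e+00 -1.e+00] F [-0.49  0.56 -1.71] g 0.259 t 10.82
type [-0.0012  0.0052 -0.0002] 0.0007
```

```bash
python3 -m crank '[[0,0.004,0.004,0],[0,0.005,0.01,0],[0,0.005,0.016,0],[0,0.005,0.02,0],[0,0.005,0.02,0]]' |grep -E 'pos|ft'
python3 -m crank '[[0,0,0.0025,0],[0,0,0.0025,0],[0,0,0.0025,0]]' |grep -E 'pos|ft'
python3 -c "
from h import *
from workcell import imaging
c=imaging.camera('wrist');cv2.imwrite('pics/w4.png',c['color'][:,:,::-1])
s=imaging.camera('side')
a=cv2.resize(s['color'][140:300,240:400],None,fx=3,fy=3,interpolation=2); cv2.imwrite('pics/s4.png',a[:,:,::-1])"
```

```text
position: [0.5621, -0.3173, 0.0946]
ft_force: [0.4, -0.0, -1.4]
position: [0.5625, -0.3174, 0.0942]
ft_force: [-1.2, 0.0, -1.7]
```

View pics/w4.png

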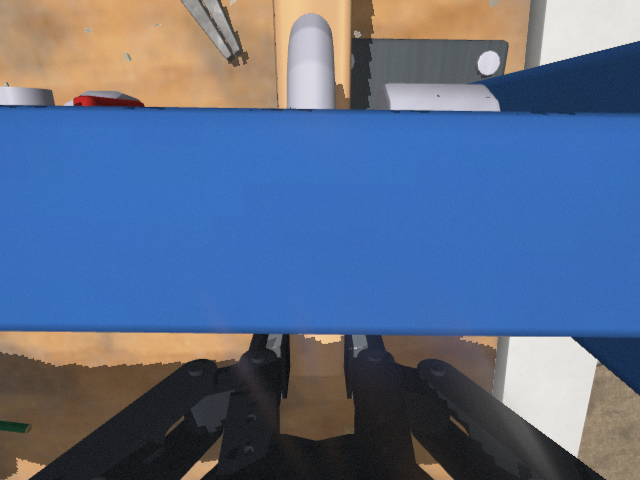

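Wrist view: loop (cols 287–333) sits between the flap (red, cols 65–145) and the back collar (starts col 385). Lowering the last millimetres.

```bash
python3 -m crank '[[0,0,0.0025,0],[0,0,0.0025,0],[0,0,0.0025,0],[0,0,0.0025,0]]' |grep -E 'pos|ft'
python3 -m crank '[[0,0,0.002,0],[0,0,0.002,0],[0,0,0.002,0],[0,0,0.002,0]]' |grep -E 'pos|ft'
python3 -m crank '[[0,0,0.001,0],[0,0,0.001,0],[0,0,0.001,0],[0,0,0.001,0]]' |grep -E 'pos|ft'
```

```text
position: [0.5625, -0.3174, 0.0932]
ft_force: [0.0, 0.6, -1.5]
position: [0.5625, -0.3174, 0.0925]
ft_force: [0.1, 0.1, -0.7]
position: [0.5626, -0.3173, 0.0922]
ft_force: [0.1, 1.5, 2.6]
```

```bash
python3 -m crank '[[0,0,-0.0008,0],[0,0,-0.0008,0],[0,0,-0.0008,0]]' |grep -E 'pos|ft'
python3 -c "
from h import *
from workcell import imaging
s=imaging.camera('side')
a=cv2.resize(s['color'][150:290,270:410],None,fx=4,fy=4,interpolation=2); cv2.imwrite('pics/s5.png',a[:,:,::-1])"
```

```text
position: [0.5625, -0.3174, 0.0923]
ft_force: [0.2, 0.6, 0.7]
```

View pics/s5.png

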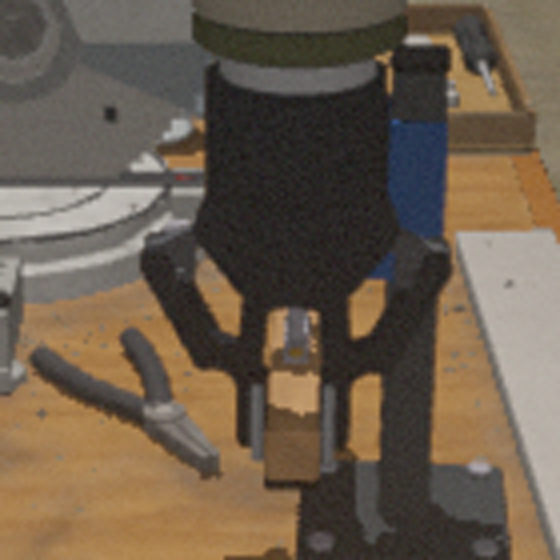

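Run:
```python
from h import *
from workcell import imaging,readout
c=imaging.camera('wrist'); p=readout.get_obs()['position']
hsv=cv2.cvtColor(c['color'],cv2.COLOR_RGB2HSV); m=((hsv[...,0]<6)|(hsv[...,0]>174))&(hsv[...,1]>150)&(hsv[...,2]>60)
q=np.argwhere(m[:200,:300]); print('red rows/cols',q.min(0),q.max(0),len(q))
x=np.array([np.cos(np.radians(78)),np.sin(np.radians(78)),0]);y=np.array([x[1],-x[0],0])
A=.1482; o=p+x*.0779; o[2]=A; sx=lambda X:(X+.052)
P=lambda X,Y,Z: proj(c,[o+y*sx(X)+x*Y+[0,0,Z]])[0].round(0)
print('loop',P(-.052,.019,-.02))
L=.022
for a in(0,.3,.6,1.0,1.5): print(a,[P(-.082+r*np.sin(a),.011,.030-r*np.cos(a)).tolist() for r in(0,.012,.023)])
```

```text
red rows/cols [95 63] [105 137] 540
loop [315.  65.]
0 [[16.0, 80.0], [88.0, 90.0], [129.0, 95.0]]
0.3 [[16.0, 80.0], [112.0, 90.0], [168.0, 95.0]]
0.6 [[16.0, 80.0], [131.0, 89.0], [201.0, 94.0]]
1.0 [[16.0, 80.0], [145.0, 86.0], [234.0, 90.0]]
1.5 [[16.0, 80.0], [138.0, 81.0], [245.0, 82.0]]
```

Red flap extends to col 137, matching a shut flap (predicted ~129 at 0 rad vs ≥168 if held open). Releasing.

```bash
python3 -m crank '[[0,0,0,0],[0,0,0,0],[0,0,0,0]]' - 20 |grep -E 'pos|ft|gr'
python3 -m crank '[[0,0,0,0],[0,0,0,0],[0,0,0,0],[0,0,0,0],[0,0,0,0]]' 0.1 |grep -E 'pos|ft|gr'
python3 -m crank '[[0,0,-0.01,0],[0,0,-0.03,0],[0,0,-0.06,0],[0,0,-0.1,0],[0,0,-0.15,0]]' |grep -E 'pos|ft|gr'
python3 -m crank '[[0,0,-0.06,0],[0,0,-0.12,0],[0,0,-0.18,0],[0,0,-0.25,0],[0,0,-0.3,0]]' |grep -E 'pos|ft|gr'
python3 -m crank '[[-0.05,-0.05,0,0],[-0.12,-0.12,0,0],[-0.2,-0.2,0,0],[-0.25,-0.25,0,0],[-0.25,-0.25,0,0]]' |grep -E 'pos|ft|gr'
python3 - <<'E'
from h import *
from workcell import imaging
C={n:imaging.camera(n) for n in('side','top')}
a=cv2.resize(C['side']['color'][150:310,260:420],None,fx=2.5,fy=2.5,interpolation=2)
b=cv2.resize(C['top']['color'][140:300,210:370],None,fx=2.5,fy=2.5,interpolation=2)
cv2.imwrite('pics/z6.png',np.hstack([a,b])[:,:,::-1])
E
```

```text
position: [0.5625, -0.3174, 0.0924]
ft_force: [0.8, 0.6, 0.8]
grip_width: 0.254
grasp_force: 88.6
position: [0.5624, -0.3175, 0.0923]
ft_force: [-0.2, 1.0, -0.2]
grip_width: 0.552
grasp_force: 0.0
position: [0.5622, -0.3172, 0.1534]
ft_force: [-1.3, 0.6, 0.0]
grip_width: 0.553
grasp_force: 0.0
position: [0.5628, -0.3174, 0.2766]
ft_force: [-0.2, 0.2, 0.2]
grip_width: 0.548
grasp_force: 0.0
position: [0.4375, -0.4003, 0.2741]
ft_force: [-1.0, -1.4, -0.0]
grip_width: 0.554
grasp_force: 0.0
```

View pics/z6.png

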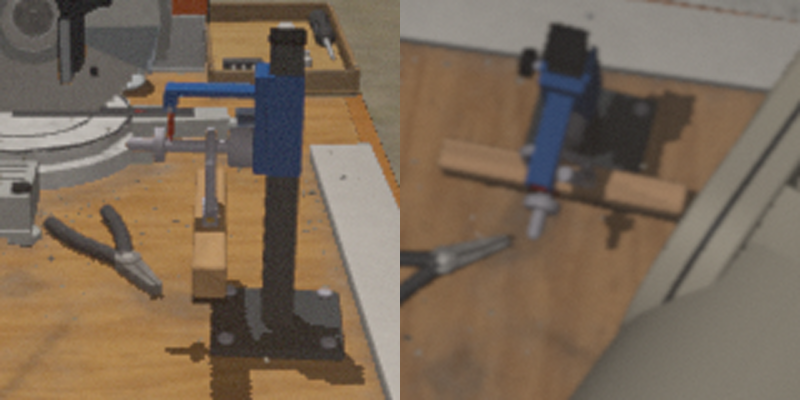

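The bar hangs level by its eye, with the loop at crop (210,140) between the shut, vertical red flap (170,122) and the back collar (240,147). The gripper is clear and the bystanders have not moved, so I'm letting it settle briefly and handing in.

```bash
python3 -m crank '[[0,0,0,0],[0,0,0,0],[0,0,0,0],[0,0,0,0],[0,0,0,0]]' |grep -E 'clock|ft'
python3 -c "from workcell import manip; print(manip.hand_in())"
```

```text
clock: 15.37
ft_force: [-0.6, -0.5, -0.8]
the job is handed in; nothing more can be done
None
```

The sanding bar hangs level by its eye on the rod behind the shut flap, the gripper is clear, and I handed the job in at about 15.4 s of the 48 s limit; no verdict came back.

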